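Reset the water filter: hold both keys together

ROBOT

A 7-joint arm with a two-finger parallel gripper is mounted at the origin on a cart in front of the work surface, level with it; the furniture and walls round the work are solid. World frame = base frame: x ahead of the robot, y to its left, z up, the work surface at z = 0. Lengths are in m, angles in rad, forces in N, time in s.
With the tool pointing down it reaches from about 0.425 to 0.875 m from the base axis. Payload 9.9 kg.
Tool frame: the origin (TCP) lies between the finger pads; the fingertips stand tip_reach ahead of it and the grasp point (between the pads) lies 6 mm ahead of it (tip_reach is the distance from the TCP to the fingertips, in m); z points along the fingers, y is the line along which they close (so a half turn about z gives the same grasp; the last joint's range is limited). The gripper opens to 85 mm and grips with 20 to 120 N. Pads are 22 mm wide; open, the fingers measure 114 mm over their backs; the gripper's body (76 mm by 85 mm) begins 54 mm behind the grasp point. The pads swing forward as they close: fully open they stand 13 mm farther back than shut.
Start: joints at [-1.399, 0.576, 0.025, 1.437, -0.015, 1.129, -0.057], TCP at [0.171, 0.653, 0.256] pointing down, gripper open.
Joint ranges: [-2.76, 2.76], [-0.34, 2.15], [-1.52, 1.57], [0.19, 2.46], [-1.09, 4.23], [0.17, 1.99], [-2.82, 2.82]. Speed limits (rad/s): [2.22, 2.22, 3.01, 3.01, 3.14, 3.14, 3.14].

INTERFACE

Orientations are given as a unit quaternion [w, x, y, z].
In Python, from rig import * gives the robot as it stands.
- The arm moves only by the tool apply_moves, never from a script. Its argument "rows" is a list of rows, each a list of 7 numbers: the shift along the tool's x, y, z each as a share of 120 mm, from -1 to 1, then the turn, a rotation vector about the tool's x, y, z each as a share of pi/2 rad, from -1 to 1, then the opening, from -1 (shut) to 1 (fully open). In form: [[tx, ty, tz, rx, ry, rz, jaw], ...]. A call has 1 to 20 rows; each row shifts and turns the commanded pose from where the row before left it, along the tool's axes as they then stand; what a row does not reach is not made up. A row lasts 1/12 s, in which the tool goes at most 41.7 mm and 7.16 degrees, less where a joint would pass 70% of its speed; a pose out of reach is approached as far as the arm can. A call with a number of a shift or a turn outside -1 to 1 is refused whole. A call with a gripper value outside its range is refused whole. The fingers move at their own pace and stop on an object; "grip_force" is the grip in N (left out, the last holds). Time passes only in rows, so rows that do not move let the fingers close. It gives the time, the measured TCP pose, the force, the opening and the grip force at its end, in the units of the state.
- observe(): the state, without advancing time (a new reading comes with each control period).
- read_camera(name): name is "scene" or "top" or "wrist"; returns the picture (480x640x3 uint8, blue, green, red); there is no depth.
- camera_model(name): a dict with "mtx" (3x3 intrinsics, pixels), "dist" ([k1, k2, p1, p2, k3] as OpenCV has them; the pictures are not rectified), "R" (3x3) and "t" (3): a world point X has camera coordinates R X + t. Camera axes: x right, y down, z forward; pixel columns grow to the right and rows downward; lengths in m; the calibration is good to about 2 mm. A picture is of the moment at which its call begins: read the wrist's pose just before it. camera_model takes no time and is no camera call; for the wrist camera it gives the pose at the moment of the call.
- close_job(): hands the job in; it is judged then, once.
The state is a dict: "clock": time; "qpos": joint angles; "dq": joint speeds; "effort": joint torques, N m; "tcp_pos": TCP position; "tool_rot": TCP orientation; "force": force on the tool from outside, world axes, zero at the start; "moment": the same for the moment, N m; "width": finger opening in m; "grip_force": force on a finger pad.
Only numpy, scipy, OpenCV 4.12 (cv2) and the standard library are available. Lean on these libraries where they do the work, as an engineer would, in place of code of your own. Each camera call takes 0.05 s, during which the arm holds its last target. There are 200 camera calls.

TASK

The water filter has just been changed, so reset its control console: with the fingertips push the grey splash cover open towards the back, press the two green keys down together and keep both down for at least two seconds, then let both come up and push the cover fully shut again. Do it gently and only with the fingers' touch: grip and lift nothing, and leave the other things on the worktop as they stand.

Things in the scene. Friction and masses are not known exactly. Their poses are not given: they have to be found in the camera images.
- console: White control console of the water filter unit, fixed to the worktop; 175 mm (its x) by 172 mm (its y), deck 34 mm high, with guide rails along both sides (y = +-73 mm and outward) up to 55 mm high. Origin: on the worktop surface under the middle of the console (the body runs from x = -85 to +90 mm); its x points from the front (the edge nearer the robot) to the back, z up. It stands turned by up to 25 degrees either way.
- cover (a joint): Travel of the grey splash cover along the console's +x, in m: 0 = shut over the keys (front stop), 0.080 = fully open (rear stop). It starts shut or up to 0.02 open, keys still hidden; sliding friction about 1.5 N, no spring, it stays where it is left.
- cover_ridge (a point): Middle of the top of the black push ridge on the cover. The ridge is 10 mm thick along the console's x, 100 mm long along its y, and stands 15 mm above the cover plate. The plate is 80 mm along x (40 mm before and behind the ridge), 152 mm along y, 4 mm thick, its top 50.5 mm above the worktop; the ridge top is 65.5 mm above the worktop. It moves with the cover; shut, it stands straight above the line of the keys.
- key_left_top (a point): Centre of the top face of the left (console +y) green round key, 30 mm diameter. The top stands 9 mm above the deck (43 mm above the worktop) when up. The two key centres are 60 mm apart along the console's y, both at console x = -35 mm; when the cover is open nothing stands between them.
- key_right_top (a point): Centre of the top face of the right (console -y) green round key; same shape as the left.
- key_left (a joint): How far the left key is pressed down, in m: 0 = up, 0.008 = fully down. A spring pushes it back: 2 N at the top, 4 N fully down (so 4 N to 8 N for both keys together). It counts as pressed beyond 0.0045.
- key_right (a joint): The same for the right key.
- marker: Bystander, loose: white marker pen with red cap, 135 mm long, lying in front of the console. Origin: centre of its underside. Leave it alone.
- teaspoon: Bystander, loose: steel teaspoon, 130 mm long, lying to the right of the console. Origin: centre of its underside. Leave it alone.
- coffee_jar: Bystander, loose: jar of coffee with a red lid, 81 mm across, 163 mm tall. Origin: centre of its underside. Leave it alone.
- green_tin: Bystander, loose: short round food tin with green label, 76 mm across, 58 mm tall. Origin: centre of its underside. Leave it alone.
- canister: Bystander, loose: cream canister with green bands and lid, 71 mm across, 143 mm tall. Origin: centre of its underside. Leave it alone.
- low_mug: Bystander, loose: squat white mug, 82 mm across without its ear, 68 mm tall. Origin: centre of its underside. Leave it alone.
- tumbler: Bystander, loose: clear drinking glass standing upside down, 81 mm across, 103 mm tall. Origin: centre of its underside. Leave it alone.

How it is judged:
On the way, in this order (a step that is already met when the one before it is completed fails the run):
1. the cover is pushed open clear of the keys (more than 60 mm) (value of joint cover above 0.06 m), for 0.2 s.
2. both green keys are down (more than 4.5 mm) at once for two seconds on end (value of joint each of key_left, key_right above 0.0045 m), for 2 s.
3. both keys are let up (value of joint each of key_left, key_right below 0.0015 m), for 0.2 s.
At the end, for the whole second after the job is handed in: The cover is shut again (within 6 mm of its front stop) over the keys, and both keys are up (within 1.5 mm) (all of step 3 and value of joint cover below 0.006 m); the robot touches nothing.
It fails at once if one key is pressed (over 4.5 mm) without the other (under 1.5 mm) ((value of joint key_left above 0.0045 m and value of joint key_right below 0.0015 m) or (value of joint key_right above 0.0045 m and value of joint key_left below 0.0015 m)).
It fails at once if the console, its cover or keys are struck or pushed with more than 45 N (contact force between the arm and console above 45 N).
It fails at once if the console, its cover or keys are struck or pushed by the fingers with more than 45 N (contact force between the fingers and console above 45 N).
It fails at once if another thing on the worktop is lifted, carried or shoved (moved more than 20 mm) (distance of any of marker, teaspoon, coffee_jar, green_tin, canister, low_mug, tumbler from where it was at the start of the episode above 0.02 m).
It fails at once if a standing thing is tipped over (angle between any of coffee_jar, green_tin, canister, low_mug, tumbler's own z axis and vertical above 0.5 rad).
It also fails if it takes over 61 s, if anything falls off the work surface, if the arm or the gripper's body presses on something with over 40 N, if the wrist force passes 120 N, or if a joint passes its speed limit or range.

## Working session

There is one attempt and no reset: what is moved stays moved. The work goes in short steps, Python scripts to look and compute and a tool call to move; the robot and the scene stay as the last step left them, time stands still between calls to the robot, and variables do not carry over. Pictures are saved under pics/ and viewed, at most 10 in all, crops included, and the job is handed in when it is done.

Besides the shell and the picture viewer there is one more tool, called after ">>>" by a JSON object that holds its "method" and its "body". apply_moves: Moves the arm, as the interface text tells. Its arguments: {"type":"object","properties":{"rows":{"type":"array","items":{"type":"array","items":{"type":"number"}}},"grip_force":{"type":"number"}},"required":["rows"]}

```bash
mkdir -p pics; python3 - <<'E'
from rig import *
import cv2
s=observe();print({k:s[k] for k in('clock','tcp_pos','tool_rot','width','force')})
try: print(tip_reach)
except Exception as e: print(e)
for n in('scene','top'):
    im=read_camera(n);cv2.imwrite(f'pics/{n}0.png',im);m=camera_model(n);print(n,m['t'],-m['R'].T@m['t'])
print([k for k in s])
E
ls
```

```text
{'clock': 0.0, 'tcp_pos': array([0.17068133, 0.65263126, 0.25542763]), 'tool_rot': array([-4.43371850e-05,  1.27522092e-01,  9.91835371e-01, -8.42955505e-04]), 'width': 0.08533400992184152, 'force': array([ 0.85366812, -0.02958861, -0.21055217])}
0.025
scene [0.21716323 0.50015575 0.63108467] [0.14862856 0.177057   0.8013388 ]
top [-0.17104036  0.59730668  0.88218762] [ 0.49844875 -0.21921223  0.93154705]
['clock', 'qpos', 'dq', 'effort', 'tcp_pos', 'tool_rot', 'force', 'moment', 'grip_force', 'width']
pics
```

View pics/top0.png

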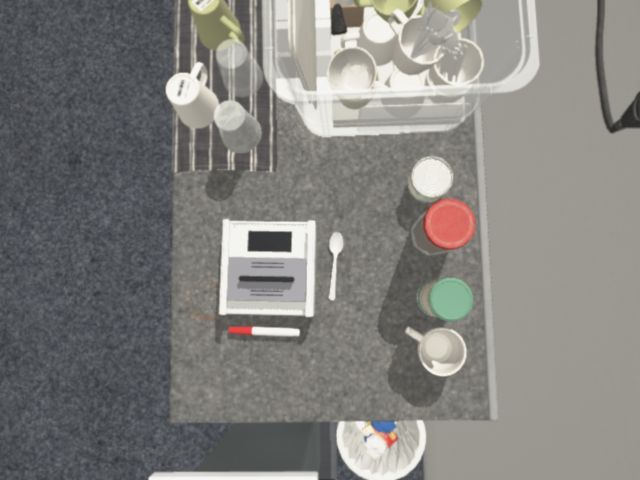

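View pics/scene0.png

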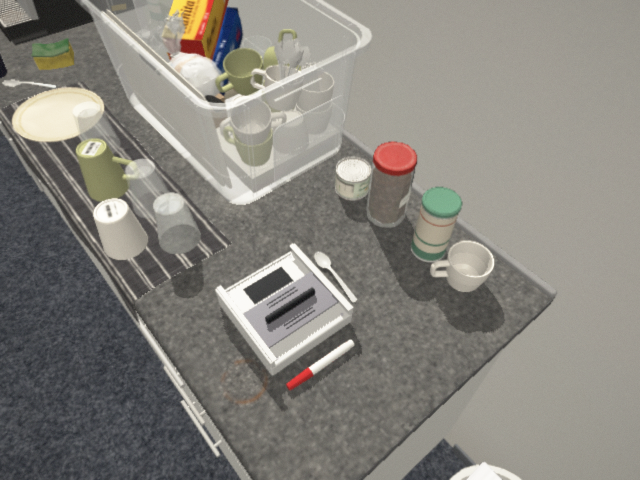

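The top view shows the console at about (268,268), with the black ridge from (240,279) to (294,279). The marker is at (263,331) and the spoon at (335,265). The scene view shows the same layout, with the ridge at about (291,306).

```bash
cat > h.py <<'E'
import numpy as np, cv2
from rig import *
from scipy.spatial.transform import Rotation as Ro
def ray(n,px,z,m=None):
    m=m or camera_model(n)
    u=cv2.undistortPoints(np.array(px,float).reshape(-1,1,2),m['mtx'],m['dist']).reshape(-1,2)
    d=np.c_[u,np.ones(len(u))]@m['R']; c=-m['R'].T@m['t']
    return c+d*((z-c[2])/d[:,2])[:,None]
def ridge(n,im,roi):
    x0,y0,x1,y1=roi
    g=im[y0:y1,x0:x1].max(2); mk=(g<45).astype(np.uint8)
    c,_=cv2.findContours(mk,cv2.RETR_EXTERNAL,cv2.CHAIN_APPROX_NONE)
    c=max(c,key=cv2.contourArea); r=cv2.minAreaRect(c)
    b=cv2.boxPoints(r)+[x0,y0]
    return b,cv2.contourArea(c)
def tool():
    s=observe();q=s['tool_rot'];return np.array(s['tcp_pos']),Ro.from_quat([q[1],q[2],q[3],q[0]]),s
E
python3 - <<'E'
from h import *
np.set_printoptions(precision=4,suppress=True)
for n,roi in(('top',(233,268,302,292)),('scene',(258,283,325,328))):
    im=cv2.imread(f'pics/{n}0.png');b,a=ridge(n,im,roi);print(n,b,a)
    P=ray(n,b,.0655);print(P,P.mean(0), [np.linalg.norm(P[i]-P[i-1]) for i in range(4)])
# console white outline top
im=cv2.imread('pics/top0.png');roi=im[212:322,212:324]
mk=(roi.min(2)>150).astype(np.uint8)
c,_=cv2.findContours(mk,cv2.RETR_EXTERNAL,cv2.CHAIN_APPROX_NONE);c=max(c,key=cv2.contourArea)
b=cv2.boxPoints(cv2.minAreaRect(c))+[212,212]
P=ray('top',b,.055);print(b,P,P.mean(0),[np.linalg.norm(P[i]-P[i-1]) for i in range(4)])
print('marker/spoon/tin etc',ray('top',[[230,330],[299,332],[336,235],[333,298],[240,150],[235,105]],.0))
p,R,s=tool();print(p,R.as_matrix())
big=cv2.resize(np.hstack([im[205:345,200:350]]),None,fx=4,fy=4,interpolation=cv2.INTER_CUBIC);cv2.imwrite('pics/crop.png',big)
E
```

```text
Traceback (most recent call last):
  File "h.py", line 13, in ridge
    c=max(c,key=cv2.contourArea); r=cv2.minAreaRect(c)
ValueError: max() iterable argument is empty
```

```bash
sed -i 's/mk=(g<45)/mk=(g<(int(g.min())+np.median(g))\/2)/' h.py
python3 - <<'E'
from h import *
np.set_printoptions(precision=4,suppress=True)
for n,roi in(('top',(233,274,302,286)),('scene',(264,288,318,325))):
    im=cv2.imread(f'pics/{n}0.png');b,a=ridge(n,im,roi);print(n,b,a)
    P=ray(n,b,.0655);print(P,P.mean(0), [np.linalg.norm(P[i]-P[i-1]) for i in range(4)])
im=cv2.imread('pics/top0.png');roi=im[212:322,212:324]
mk=(roi.min(2)>150).astype(np.uint8)
c,_=cv2.findContours(mk,cv2.RETR_EXTERNAL,cv2.CHAIN_APPROX_NONE);c=max(c,key=cv2.contourArea)
b=cv2.boxPoints(cv2.minAreaRect(c))+[212,212]
P=ray('top',b,.055);print(b,P,P.mean(0),[np.linalg.norm(P[i]-P[i-1]) for i in range(4)])
print('marker/spoon/etc',ray('top',[[230,330],[299,332],[336,235],[333,298],[240,150],[235,105]],.0))
p,R,s=tool();print(p,R.as_matrix())
cv2.imwrite('pics/crop.png',cv2.resize(im[205:345,200:350],None,fx=4,fy=4,interpolation=cv2.INTER_CUBIC))
E
```

```text
top [[239. 276.]
 [293. 276.]
 [293. 281.]
 [239. 281.]] 214.5
[[ 0.5215 -0.0289  0.0655]
 [ 0.5196 -0.1268  0.0655]
 [ 0.5107 -0.1267  0.0655]
 [ 0.5125 -0.0289  0.0655]] [ 0.5161 -0.0778  0.0655] [np.float64(0.008995831720757201), np.float64(0.09789405099589514), np.float64(0.008949409885856255), np.float64(0.09779017845889876)]
scene [[264.5108 318.6731]
 [312.3825 288.0352]
 [315.706  293.2282]
 [267.8343 323.8661]] 291.0
[[ 0.5185 -0.0251  0.0655]
 [ 0.515  -0.1239  0.0655]
 [ 0.5032 -0.1217  0.0655]
 [ 0.5072 -0.0237  0.0655]] [ 0.511  -0.0736  0.0655] [np.float64(0.011343195109343885), np.float64(0.09887147328752839), np.float64(0.011968917374724398), np.float64(0.09808876852331565)]
[[218.6554 313.9921]
 [220.8653 217.859 ]
 [315.9989 220.046 ]
 [313.789  316.1791]] [[ 0.4536  0.0107  0.055 ]
 [ 0.6299  0.0073  0.055 ]
 [ 0.6215 -0.1693  0.055 ]
 [ 0.447  -0.1624  0.055 ]] [ 0.538  -0.0784  0.055 ] [np.float64(0.17322107564840802), np.float64(0.17632471762421806), np.float64(0.17678996829995058), np.float64(0.17463992108246398)]
marker/spoon/etc [[ 0.42    0.003   0.    ]
 [ 0.4143 -0.13    0.    ]
 [ 0.599  -0.2045  0.    ]
 [ 0.4777 -0.1963  0.    ]
 [ 0.7741 -0.0164  0.    ]
 [ 0.8677 -0.0062  0.    ]]
[0.1707 0.6527 0.2556] [[-0.9675  0.2529 -0.0003]
 [ 0.2529  0.9675 -0.0014]
 [-0.0001 -0.0014 -1.    ]]
```

View pics/crop.png

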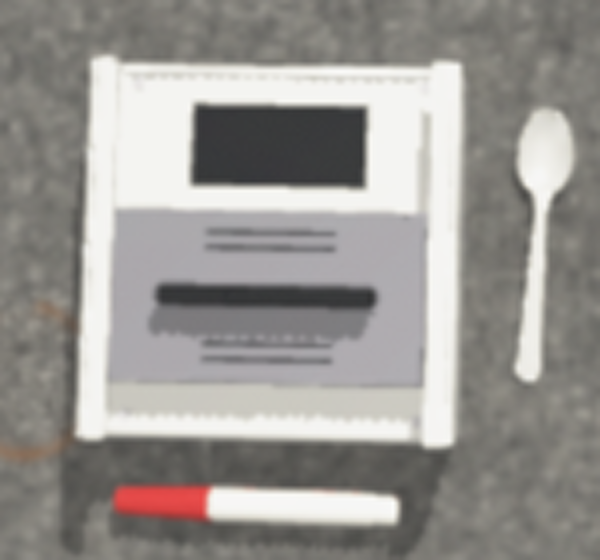

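The top crop shows the cover slightly open, with a pale strip in front of it at (265,398). The ridge runs from (157,296) to (376,296). From the rays:

- **Ridge:** at about (0.514,-0.077), 98 mm by 9–12 mm against the given 100 x 10.
- **Outline:** about 175 x 174 mm, which fits the given size.
- **Yaw:** about -2°.
- **Origin:** about (0.5355,-0.077), so the cover is open by about 14 mm.

I'll turn the tool, narrow the fingers to about 52 mm and move in.

>>> {"method": "apply_moves", "body": {"rows": [[0,0,0,0,0,-0.07,0.22],[0,0,0,0,0,-0.07,0.22],[-0.2,-0.16,0,0,0,0,0.22],[-0.2,-0.16,0,0,0,0,0.22],[-0.2,-0.16,0,0,0,0,0.22],[-0.2,-0.16,0,0,0,0,0.22],[-0.2,-0.16,0,0,0,0,0.22],[-0.2,-0.16,0,0,0,0,0.22],[-0.2,-0.16,0,0,0,0,0.22],[-0.2,-0.16,0,0,0,0,0.22],[-0.2,-0.16,0,0,0,0,0.22],[-0.2,-0.16,0,0,0,0,0.22],[0,0,0,0,0,0,0.22],[0,0,0,0,0,0,0.22]]}}

```text
clock: 1.27
tcp_pos: [0.4055, 0.4506, 0.256]
tool_rot: [0.0, 0.02, 1.0, -0.001]
force: [0.1, 0.1, 0.2]
width: 0.0525
grip_force: 0.0
```

>>> {"method": "apply_moves", "body": {"rows": [[-0.045,-0.256,0,0,0,0,0.22],[-0.045,-0.256,0,0,0,0,0.22],[-0.045,-0.256,0,0,0,0,0.22],[-0.045,-0.256,0,0,0,0,0.22],[-0.045,-0.256,0,0,0,0,0.22],[-0.045,-0.256,0,0,0,0,0.22],[-0.045,-0.256,0,0,0,0,0.22],[-0.045,-0.256,0,0,0,0,0.22],[-0.045,-0.256,0,0,0,0,0.22],[-0.045,-0.256,0,0,0,0,0.22],[-0.045,-0.256,0,0,0,0,0.22],[-0.045,-0.256,0,0,0,0,0.22],[-0.045,-0.256,0,0,0,0,0.22],[-0.045,-0.256,0,0,0,0,0.22],[-0.045,-0.256,0,0,0,0,0.22],[-0.045,-0.256,0,0,0,0,0.22],[-0.045,-0.256,0,0,0,0,0.22],[0,0,0,0,0,0,0.22],[0,0,0,0,0,0,0.22]]}}

```text
clock: 2.85
tcp_pos: [0.4768, -0.0731, 0.2561]
tool_rot: [-0.0, 0.019, 1.0, 0.0]
force: [-0.4, 0.4, -0.1]
width: 0.0524
grip_force: 0.0
```

```bash
python3 - <<'E'
from h import *
np.set_printoptions(precision=4,suppress=True)
p,R,s=tool();m=camera_model('wrist');im=read_camera('wrist');cv2.imwrite('pics/w1.png',im)
print(p,R.as_matrix()[:,:2].T,s['force'],'cam',-m['R'].T@m['t'])
O=np.array([.5355,-.077,0]);a=-.035;X=np.array([np.cos(a),np.sin(a),0]);Y=np.array([-X[1],X[0],0])
for c in([-.021,.05,.0655],[-.021,-.05,.0655],[.09,.08,.055],[.09,-.08,.055]):
    w=O+X*c[0]+Y*c[1]+[0,0,c[2]]; print(cv2.projectPoints(w.reshape(1,3),cv2.Rodrigues(m['R'])[0],m['t'],m['mtx'],m['dist'])[0].ravel())
E
```

```text
[ 0.4768 -0.0731  0.2561] [[-0.9993  0.0379  0.0003]
 [ 0.0379  0.9993  0.0001]] [-0.3728  0.4329 -0.1304] cam [ 0.4037 -0.07    0.3738]
[366.0951 250.9396]
[264.6755 251.3046]
[388.1061 342.0006]
[243.8844 342.4795]
```

View pics/w1.png

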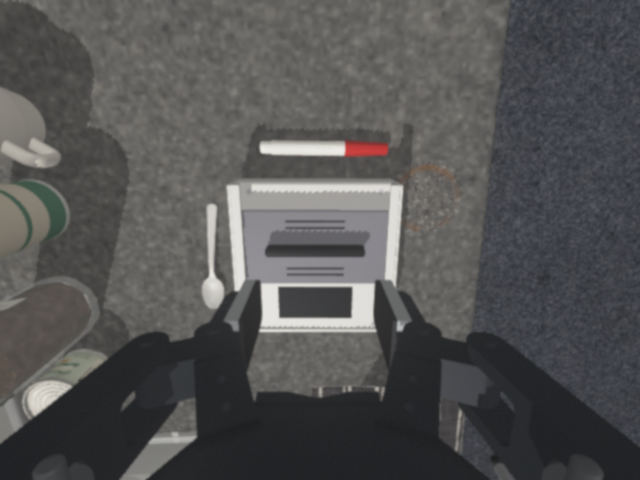

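The wrist view shows the ridge from (265,251) to (365,251), within about 1 px of my prediction, so the pose holds. Next I'll come down in front of the ridge.

>>> {"method": "apply_moves", "body": {"rows": [[-0.005,-0.001,0.1,0,0,0,0.22],[-0.005,-0.001,0.1,0,0,0,0.22],[-0.005,-0.001,0.1,0,0,0,0.22],[-0.005,-0.001,0.1,0,0,0,0.22],[-0.005,-0.001,0.1,0,0,0,0.22],[-0.005,-0.001,0.1,0,0,0,0.22],[-0.005,-0.001,0.1,0,0,0,0.22],[-0.005,-0.001,0.1,0,0,0,0.22],[-0.005,-0.001,0.1,0,0,0,0.22],[-0.005,-0.001,0.1,0,0,0,0.22],[-0.005,-0.001,0.1,0,0,0,0.22],[-0.005,-0.001,0.1,0,0,0,0.22],[-0.005,-0.001,0.1,0,0,0,0.22],[-0.005,-0.001,0.1,0,0,0,0.22],[0,0,0,0,0,0,0.22],[0,0,0,0,0,0,0.22]]}}

```text
clock: 4.23
tcp_pos: [0.4848, -0.0728, 0.088]
tool_rot: [-0.001, 0.017, 1.0, 0.0]
force: [0.8, 1.3, -0.3]
width: 0.0521
grip_force: 0.0
```

>>> {"method": "apply_moves", "body": {"rows": [[0,0,0.008,0,0,0,0.22],[0,0,0.008,0,0,0,0.22],[0,0,0.008,0,0,0,0.22],[0,0,0,0,0,0,0.22],[0,0,0,0,0,0,0.22]]}}

```text
clock: 4.65
tcp_pos: [0.4852, -0.0746, 0.0857]
tool_rot: [0.0, 0.018, 1.0, 0.0]
force: [-0.3, 0.1, -0.0]
width: 0.0523
grip_force: 0.0
```

```bash
python3 - <<'E'
from h import *
im=read_camera('wrist');cv2.imwrite('pics/w2.png',im[100:480])
E
```

```text
(no output)
```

View pics/w2.png

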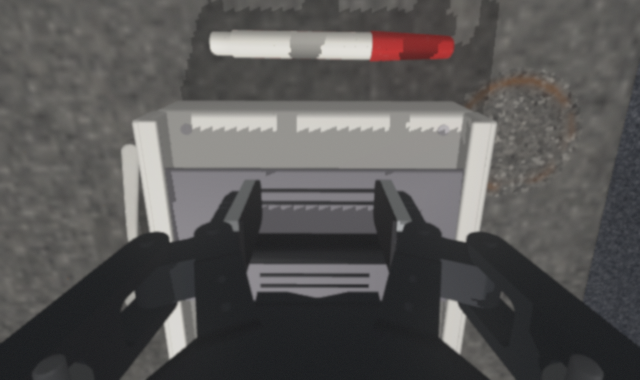

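The fingers are over the plate just in front of the ridge, with the ridge at crop rows 235–262 and the pads in front of it. I'll feel for the plate.

>>> {"method": "apply_moves", "body": {"rows": [[0,0,0.008,0,0,0,0.22],[0,0,0.008,0,0,0,0.22],[0,0,0.008,0,0,0,0.22],[0,0,0,0,0,0,0.22],[0,0,0,0,0,0,0.22]]}}

```text
clock: 5.12
tcp_pos: [0.485, -0.0746, 0.0824]
tool_rot: [-0.0, 0.018, 1.0, -0.0]
force: [-0.2, -0.5, -0.6]
width: 0.0522
grip_force: 0.0
```

>>> {"method": "apply_moves", "body": {"rows": [[0,0,0.008,0,0,0,0.22],[0,0,0.008,0,0,0,0.22],[0,0,0,0,0,0,0.22],[0,0,0,0,0,0,0.22]]}}

```text
clock: 5.45
tcp_pos: [0.485, -0.0746, 0.0805]
tool_rot: [-0.0, 0.018, 1.0, 0.0]
force: [0.8, -0.0, -0.0]
width: 0.0523
grip_force: 0.0
```

>>> {"method": "apply_moves", "body": {"rows": [[0,0,0.008,0,0,0,0.22],[0,0,0.008,0,0,0,0.22],[0,0,0,0,0,0,0.22],[0,0,0,0,0,0,0.22]]}}

```text
clock: 5.78
tcp_pos: [0.485, -0.0746, 0.0787]
tool_rot: [-0.0, 0.018, 1.0, 0.0]
force: [-0.0, 0.0, -0.3]
width: 0.0518
grip_force: 0.0
```

>>> {"method": "apply_moves", "body": {"rows": [[0,0,0.008,0,0,0,0.22],[0,0,0.008,0,0,0,0.22],[0,0,0,0,0,0,0.22],[0,0,0,0,0,0,0.22]]}}

```text
clock: 6.12
tcp_pos: [0.485, -0.0746, 0.0767]
tool_rot: [-0.0, 0.018, 1.0, -0.0]
force: [-0.4, -0.1, -0.5]
width: 0.0519
grip_force: 0.0
```

>>> {"method": "apply_moves", "body": {"rows": [[0,0,0.008,0,0,0,0.22],[0,0,0,0,0,0,0.22],[0,0,0,0,0,0,0.22]]}}

```text
clock: 6.37
tcp_pos: [0.4851, -0.0746, 0.0758]
tool_rot: [-0.0, 0.018, 1.0, -0.0]
force: [0.4, -0.7, -0.7]
width: 0.0521
grip_force: 0.0
```

>>> {"method": "apply_moves", "body": {"rows": [[0,0,0.006,0,0,0,0.22],[0,0,0,0,0,0,0.22],[0,0,0,0,0,0,0.22]]}}

```text
clock: 6.62
tcp_pos: [0.4851, -0.0746, 0.0751]
tool_rot: [-0.0, 0.018, 1.0, -0.0]
force: [-0.0, -0.8, 0.2]
width: 0.0521
grip_force: 0.0
```

>>> {"method": "apply_moves", "body": {"rows": [[0,0,0.008,0,0,0,0.22],[0,0,0,0,0,0,0.22],[0,0,0,0,0,0,0.22]]}}

```text
clock: 6.87
tcp_pos: [0.4851, -0.0746, 0.0741]
tool_rot: [-0.0, 0.018, 1.0, -0.0]
force: [0.0, 0.2, -0.2]
width: 0.0519
grip_force: 0.0
```

>>> {"method": "apply_moves", "body": {"rows": [[0,0,0.008,0,0,0,0.22],[0,0,0,0,0,0,0.22],[0,0,0,0,0,0,0.22]]}}

```text
clock: 7.12
tcp_pos: [0.4851, -0.0746, 0.0731]
tool_rot: [-0.0, 0.018, 1.0, -0.0]
force: [-0.3, -0.6, -0.4]
width: 0.0517
grip_force: 0.0
```

>>> {"method": "apply_moves", "body": {"rows": [[0,0,0.006,0,0,0,0.22],[0,0,0,0,0,0,0.22],[0,0,0,0,0,0,0.22]]}}

```text
clock: 7.37
tcp_pos: [0.485, -0.0746, 0.0724]
tool_rot: [-0.0, 0.018, 1.0, -0.0]
force: [-0.9, -0.9, 0.2]
width: 0.0523
grip_force: 0.0
```

>>> {"method": "apply_moves", "body": {"rows": [[-0.025,0,0,0,0,0,0.22],[-0.025,0,0,0,0,0,0.22],[-0.025,0,0,0,0,0,0.22],[-0.025,0,0,0,0,0,0.22],[-0.025,0,0,0,0,0,0.22],[-0.025,0,0,0,0,0,0.22],[-0.025,0,0,0,0,0,0.22],[-0.025,0,0,0,0,0,0.22]]}}

```text
clock: 8.03
tcp_pos: [0.509, -0.0755, 0.0724]
tool_rot: [-0.0, 0.018, 1.0, 0.0]
force: [-0.6, 0.3, 0.6]
width: 0.052
grip_force: 0.8
```

>>> {"method": "apply_moves", "body": {"rows": [[-0.03,0,0,0,0,0,0.22],[-0.03,0,0,0,0,0,0.22],[-0.03,0,0,0,0,0,0.22],[-0.03,0,0,0,0,0,0.22],[-0.03,0,0,0,0,0,0.22],[-0.03,0,0,0,0,0,0.22],[-0.03,0,0,0,0,0,0.22],[-0.03,0,0,0,0,0,0.22],[-0.03,0,0,0,0,0,0.22],[-0.03,0,0,0,0,0,0.22]]}}

```text
clock: 8.87
tcp_pos: [0.5453, -0.0769, 0.0724]
tool_rot: [-0.0, 0.018, 1.0, -0.0]
force: [-1.3, -0.8, -0.2]
width: 0.0523
grip_force: 0.8
```

```bash
python3 - <<'E'
from h import *
p,R,s=tool();print(p,s['force'])
im=read_camera('wrist');t=read_camera('top')[200:345,190:350]
cv2.imwrite('pics/w3.png',np.hstack([cv2.resize(im,(440,330)),cv2.resize(t,(355,330))]))
E
```

```text
[ 0.54534052 -0.07691356  0.0724305 ] [-1.34951518 -0.80544802 -0.18484511]
```

View pics/w3.png

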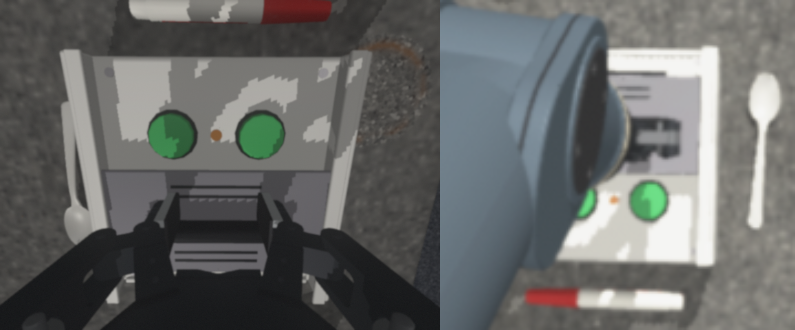

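The cover is sliding back and both green keys are in view, at about (172,135) and (261,135) in the left half. I'll push 12 mm further and then measure the keys.

>>> {"method": "apply_moves", "body": {"rows": [[-0.02,0,0,0,0,0,0.22],[-0.02,0,0,0,0,0,0.22],[-0.02,0,0,0,0,0,0.22],[-0.02,0,0,0,0,0,0.22],[-0.02,0,0,0,0,0,0.22],[0,0,0,0,0,0,0.22],[0,0,0,0,0,0,0.22],[0,0,0,0,0,0,0.22]]}}

```text
clock: 9.63
tcp_pos: [0.5573, -0.0772, 0.0725]
tool_rot: [0.0, 0.018, 1.0, -0.0]
force: [0.5, 0.2, -0.1]
width: 0.0519
grip_force: 0.0
```

```bash
cat >> h.py <<'E'
def keys(im,z=.043,m=None):
    h=cv2.cvtColor(im,cv2.COLOR_BGR2HSV); mk=cv2.inRange(h,(50,110,50),(80,255,255))
    mk[:, :150]=0
    mk=cv2.morphologyEx(mk,cv2.MORPH_OPEN,np.ones((5,5)))
    c,_=cv2.findContours(mk,cv2.RETR_EXTERNAL,cv2.CHAIN_APPROX_NONE)
    c=sorted(c,key=cv2.contourArea)[-2:]
    for k in c:
        (u,v),r=cv2.minEnclosingCircle(k); P=ray('wrist',[[u,v],[u-r,v],[u+r,v]],z,m)
        print('key',round(u),round(v),cv2.contourArea(k),P[0],'dia',np.linalg.norm(P[1]-P[2]))
E
python3 - <<'E'
from h import *
np.set_printoptions(precision=4,suppress=True)
p,R,s=tool();print(p,s['force']);m=camera_model('wrist');im=read_camera('wrist');keys(im,m=m)
E
```

```text
[ 0.5573 -0.0772  0.0725] [ 0.5098  0.2132 -0.0689]
key 245 171 3298.5 [ 0.499  -0.1064  0.043 ] dia 0.029768006410599925
key 381 172 3375.5 [ 0.5013 -0.0468  0.043 ] dia 0.030293553507698245
```

Measured keys: 59.6 mm apart, 30 mm diameter, midpoint (0.5002,-0.0766), all as they should be. The cover is about 73 mm open. I'll lift slightly and move above the keys.

>>> {"method": "apply_moves", "body": {"rows": [[0.03,0,-0.02,0,0,0,0.22],[0.04,0,-0.04,0,0,0,0.22],[0.08,-0.002,-0.04,0,0,0,0.22],[0.08,-0.002,0,0,0,0,0.22],[0.08,-0.002,0,0,0,0,0.22],[0.08,-0.002,0,0,0,0,0.22],[0.06,-0.002,0,0,0,0,0.22],[0.026,-0.002,0,0,0,0,0.22],[0,0,0.04,0,0,0,0.22],[0,0,0.04,0,0,0,0.22],[0,0,0.04,0,0,0,0.22],[0,0,0,0,0,0,0.22],[0,0,0,0,0,0,0.22]]}}

```text
clock: 10.77
tcp_pos: [0.4999, -0.0765, 0.0694]
tool_rot: [-0.0, 0.018, 1.0, 0.0]
force: [-0.0, 0.5, 0.3]
width: 0.0523
grip_force: 0.0
```

>>> {"method": "apply_moves", "body": {"rows": [[0,0,0.008,0,0,0,0.22],[0,0,0.008,0,0,0,0.22],[0,0,0.008,0,0,0,0.22],[0,0,0,0,0,0,0.22],[0,0,0,0,0,0,0.22]]}}

```text
clock: 11.18
tcp_pos: [0.4999, -0.0766, 0.0672]
tool_rot: [0.0, 0.018, 1.0, -0.0]
force: [-0.2, -1.4, -0.5]
width: 0.052
grip_force: 0.0
```

>>> {"method": "apply_moves", "body": {"rows": [[0,0,0.008,0,0,0,0.22],[0,0,0.008,0,0,0,0.22],[0,0,0,0,0,0,0.22],[0,0,0,0,0,0,0.22]]}}

```text
clock: 11.52
tcp_pos: [0.4998, -0.0766, 0.0652]
tool_rot: [-0.0, 0.018, 1.0, -0.0]
force: [-0.5, -0.6, -0.2]
width: 0.0519
grip_force: 0.0
```

>>> {"method": "apply_moves", "body": {"rows": [[0,0,0.008,0,0,0,0.22],[0,0,0.008,0,0,0,0.22],[0,0,0,0,0,0,0.22],[0,0,0,0,0,0,0.22]]}}

```text
clock: 11.85
tcp_pos: [0.5, -0.0766, 0.0635]
tool_rot: [0.0, 0.018, 1.0, -0.0]
force: [-0.0, 0.1, 3.6]
width: 0.0523
grip_force: 2.1
```

>>> {"method": "apply_moves", "body": {"rows": [[0,0,0.008,0,0,0,0.22],[0,0,0,0,0,0,0.22],[0,0,0,0,0,0,0.22]]}}

```text
clock: 12.1
tcp_pos: [0.5, -0.0766, 0.0624]
tool_rot: [0.0, 0.018, 1.0, -0.0]
force: [-1.1, 0.3, 5.6]
width: 0.0521
grip_force: 2.4
```

>>> {"method": "apply_moves", "body": {"rows": [[0,0,0.008,0,0,0,0.22],[0,0,0,0,0,0,0.22],[0,0,0,0,0,0,0.22]]}}

```text
clock: 12.35
tcp_pos: [0.5, -0.0766, 0.0615]
tool_rot: [0.0, 0.018, 1.0, -0.0]
force: [-0.3, -0.5, 5.4]
width: 0.0518
grip_force: 2.6
```

>>> {"method": "apply_moves", "body": {"rows": [[0,0,0.008,0,0,0,0.22],[0,0,0,0,0,0,0.22],[0,0,0,0,0,0,0.22]]}}

```text
clock: 12.6
tcp_pos: [0.5, -0.0766, 0.0605]
tool_rot: [0.0, 0.018, 1.0, -0.0]
force: [-1.0, 0.2, 5.9]
width: 0.0523
grip_force: 2.9
```

Contact came at TCP z ≈ 0.064, and the load per pad follows the spring on both keys. I'll press to about 6.5 mm and hold.

>>> {"method": "apply_moves", "body": {"rows": [[0,0,0.008,0,0,0,0.22],[0,0,0.008,0,0,0,0.22],[0,0,0.008,0,0,0,0.22],[0,0,0,0,0,0,0.22],[0,0,0,0,0,0,0.22],[0,0,0,0,0,0,0.22]]}}

```text
clock: 13.1
tcp_pos: [0.5, -0.0766, 0.0578]
tool_rot: [0.0, 0.018, 1.0, -0.0]
force: [-0.1, -0.2, 8.1]
width: 0.0525
grip_force: 3.6
```

```bash
python3 - <<'E'
from h import *
im=read_camera('wrist');cv2.imwrite('pics/w4.png',im)
E
```

```text
(no output)
```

View pics/w4.png

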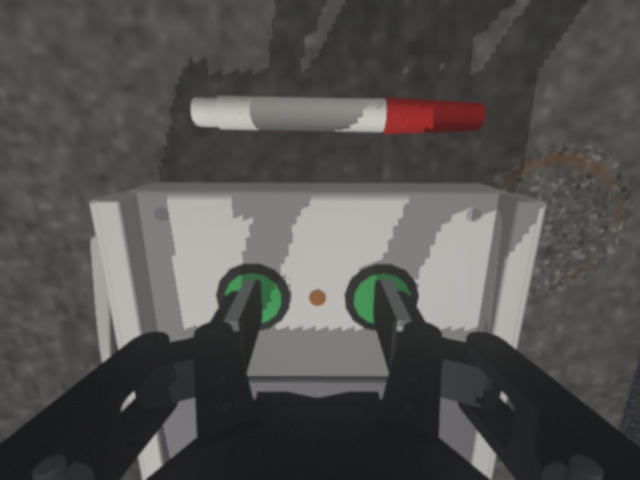

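Both fingertips rest on their keys, at about (252,298) and (382,298), and both keys are sunk in their wells. I'll hold for about 3 s and then lift straight up.

>>> {"method": "apply_moves", "body": {"rows": [[0,0,0,0,0,0,0.22],[0,0,0,0,0,0,0.22],[0,0,0,0,0,0,0.22],[0,0,0,0,0,0,0.22],[0,0,0,0,0,0,0.22],[0,0,0,0,0,0,0.22],[0,0,0,0,0,0,0.22],[0,0,0,0,0,0,0.22],[0,0,0,0,0,0,0.22],[0,0,0,0,0,0,0.22],[0,0,0,0,0,0,0.22],[0,0,0,0,0,0,0.22],[0,0,0,0,0,0,0.22],[0,0,0,0,0,0,0.22],[0,0,0,0,0,0,0.22],[0,0,0,0,0,0,0.22],[0,0,0,0,0,0,0.22],[0,0,0,0,0,0,0.22],[0,0,0,0,0,0,0.22],[0,0,0,0,0,0,0.22]]}}

```text
clock: 14.82
tcp_pos: [0.4999, -0.0766, 0.0578]
tool_rot: [0.0, 0.018, 1.0, -0.0]
force: [-1.0, 0.9, 6.5]
width: 0.0517
grip_force: 3.6
```

>>> {"method": "apply_moves", "body": {"rows": [[0,0,0,0,0,0,0.22],[0,0,0,0,0,0,0.22],[0,0,0,0,0,0,0.22],[0,0,0,0,0,0,0.22],[0,0,0,0,0,0,0.22],[0,0,0,0,0,0,0.22],[0,0,0,0,0,0,0.22],[0,0,0,0,0,0,0.22],[0,0,0,0,0,0,0.22],[0,0,0,0,0,0,0.22],[0,0,0,0,0,0,0.22],[0,0,0,0,0,0,0.22],[0,0,0,0,0,0,0.22],[0,0,0,0,0,0,0.22]]}}

```text
clock: 15.98
tcp_pos: [0.5, -0.0766, 0.0578]
tool_rot: [0.0, 0.018, 1.0, -0.0]
force: [-1.9, -0.4, 6.4]
width: 0.0519
grip_force: 3.6
```

>>> {"method": "apply_moves", "body": {"rows": [[0,0,-0.03,0,0,0,0.22],[0,0,-0.06,0,0,0,0.22],[0,0,-0.08,0,0,0,0.22],[0,0,-0.08,0,0,0,0.22],[0,0,-0.08,0,0,0,0.22],[0,0,-0.03,0,0,0,0.22],[0,0,0,0,0,0,0.22],[0,0,0,0,0,0,0.22],[0,0,0,0,0,0,0.22],[0,0,0,0,0,0,0.22]]}}

```text
clock: 16.82
tcp_pos: [0.4996, -0.0765, 0.1004]
tool_rot: [-0.0, 0.018, 1.0, 0.0]
force: [-0.5, 1.3, -0.0]
width: 0.0522
grip_force: 0.0
```

>>> {"method": "apply_moves", "body": {"rows": [[-0.05,0,0,0,0,0,0.22],[-0.1,0,0,0,0,0,0.22],[-0.15,0,0,0,0,0,0.22],[-0.15,0,0,0,0,0,0.22],[-0.15,0,0,0,0,0,0.22],[-0.15,0,0,0,0,0,0.22],[-0.1,0,0,0,0,0,0.22],[-0.01,0,0,0,0,0,0.22],[0,0,0,0,0,0,0.22],[0,0,0.03,0,0,0,0.22],[0,0,0.03,0,0,0,0.22],[0,0,0.03,0,0,0,0.22],[0,0,0.03,0,0,0,0.22],[0,0,0,0,0,0,0.22],[0,0,0,0,0,0,0.22]]}}

```text
clock: 18.07
tcp_pos: [0.6027, -0.0803, 0.0861]
tool_rot: [-0.0, 0.018, 1.0, -0.0]
force: [0.4, 0.1, -0.2]
width: 0.052
grip_force: 0.0
```

>>> {"method": "apply_moves", "body": {"rows": [[0,0,0.02,0,0,0,0.22],[0,0,0.02,0,0,0,0.22],[0,0,0.02,0,0,0,0.22],[0,0,0.02,0,0,0,0.22],[0,0,0.015,0,0,0,0.22],[0,0,0,0,0,0,0.22],[0,0,0,0,0,0,0.22]]}}

```text
clock: 18.65
tcp_pos: [0.603, -0.0803, 0.0748]
tool_rot: [-0.0, 0.018, 1.0, -0.0]
force: [0.7, 0.7, 0.1]
width: 0.0516
grip_force: 0.0
```

>>> {"method": "apply_moves", "body": {"rows": [[0.025,0,0,0,0,0,0.22],[0.025,0,0,0,0,0,0.22],[0.025,0,0,0,0,0,0.22],[0.025,0,0,0,0,0,0.22],[0.025,0,0,0,0,0,0.22],[0.025,0,0,0,0,0,0.22],[0.025,0,0,0,0,0,0.22],[0.025,0,0,0,0,0,0.22]]}}

```text
clock: 19.32
tcp_pos: [0.579, -0.0794, 0.0751]
tool_rot: [0.0, 0.018, 1.0, -0.0]
force: [0.7, 0.9, -1.0]
width: 0.052
grip_force: 0.8
```

>>> {"method": "apply_moves", "body": {"rows": [[0.03,0,0,0,0,0,0.22],[0.03,0,0,0,0,0,0.22],[0.03,0,0,0,0,0,0.22],[0.03,0,0,0,0,0,0.22],[0.03,0,0,0,0,0,0.22],[0.03,0,0,0,0,0,0.22],[0.03,0,0,0,0,0,0.22],[0.03,0,0,0,0,0,0.22],[0.03,0,0,0,0,0,0.22],[0.03,0,0,0,0,0,0.22],[0.03,0,0,0,0,0,0.22],[0.03,0,0,0,0,0,0.22],[0.03,0,0,0,0,0,0.22],[0.03,0,0,0,0,0,0.22],[0.02,0,0,0,0,0,0.22],[0,0,0,0,0,0,0.22]]}}

```text
clock: 20.65
tcp_pos: [0.5254, -0.0776, 0.0749]
tool_rot: [-0.0, 0.018, 1.0, -0.0]
force: [-1.3, 0.3, -0.1]
width: 0.0521
grip_force: 0.0
```

>>> {"method": "apply_moves", "body": {"rows": [[0.012,0,0,0,0,0,0.22],[0.012,0,0,0,0,0,0.22],[0.012,0,0,0,0,0,0.22],[0,0,0,0,0,0,0.22],[0,0,0,0,0,0,0.22]]}}

```text
clock: 21.07
tcp_pos: [0.5217, -0.0775, 0.0749]
tool_rot: [-0.0, 0.018, 1.0, -0.0]
force: [-0.2, -0.1, 0.6]
width: 0.0521
grip_force: 0.1
```

>>> {"method": "apply_moves", "body": {"rows": [[0.008,0,0,0,0,0,0.22],[0.008,0,0,0,0,0,0.22],[0,0,0,0,0,0,0.22],[0,0,0,0,0,0,0.22]]}}

```text
clock: 21.4
tcp_pos: [0.5199, -0.0774, 0.0749]
tool_rot: [-0.0, 0.018, 1.0, -0.0]
force: [0.7, 0.0, -0.8]
width: 0.0521
grip_force: 0.4
```

Now small steps until the front stop is felt.

>>> {"method": "apply_moves", "body": {"rows": [[0.008,0,0,0,0,0,0.22],[0,0,0,0,0,0,0.22],[0,0,0,0,0,0,0.22]]}}

```text
clock: 21.65
tcp_pos: [0.519, -0.0773, 0.075]
tool_rot: [-0.0, 0.018, 1.0, -0.0]
force: [0.4, -0.1, -1.1]
width: 0.0524
grip_force: 0.5
```

>>> {"method": "apply_moves", "body": {"rows": [[0.008,0,0,0,0,0,0.22],[0,0,0,0,0,0,0.22],[0,0,0,0,0,0,0.22]]}}

```text
clock: 21.9
tcp_pos: [0.518, -0.0773, 0.075]
tool_rot: [-0.0, 0.018, 1.0, -0.0]
force: [0.3, -1.5, -0.4]
width: 0.0522
grip_force: 0.5
```

>>> {"method": "apply_moves", "body": {"rows": [[0.006,0,0,0,0,0,0.22],[0,0,0,0,0,0,0.22],[0,0,0,0,0,0,0.22]]}}

```text
clock: 22.15
tcp_pos: [0.5173, -0.0773, 0.075]
tool_rot: [-0.0, 0.018, 1.0, -0.0]
force: [-0.8, -1.3, -0.5]
width: 0.052
grip_force: 0.6
```

```bash
python3 - <<'E'
from h import *
im=read_camera('wrist');cv2.imwrite('pics/w5.png',im)
E
```

```text
(no output)
```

View pics/w5.png

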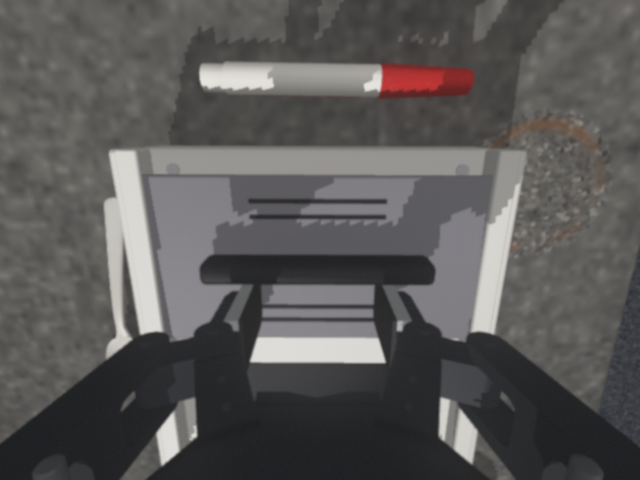

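The cover now hides both keys: the ridge is at row 270, and the plate's front edge at row 176 is almost at the front. I'll nudge it on to the stop.

>>> {"method": "apply_moves", "body": {"rows": [[0.005,0,0,0,0,0,0.22],[0,0,0,0,0,0,0.22],[0,0,0,0,0,0,0.22]]}}

```text
clock: 22.45
tcp_pos: [0.5168, -0.0772, 0.075]
tool_rot: [0.0, 0.018, 1.0, -0.0]
force: [1.0, -1.3, -1.3]
width: 0.0525
grip_force: 0.7
```

>>> {"method": "apply_moves", "body": {"rows": [[0.005,0,0,0,0,0,0.22],[0,0,0,0,0,0,0.22],[0,0,0,0,0,0,0.22]]}}

```text
clock: 22.7
tcp_pos: [0.5167, -0.0772, 0.0751]
tool_rot: [0.001, 0.018, 1.0, -0.0]
force: [3.6, -0.4, -2.3]
width: 0.0522
grip_force: 2.1
```

>>> {"method": "apply_moves", "body": {"rows": [[0.004,0,0,0,0,0,0.22],[0,0,0,0,0,0,0.22],[0,0,0,0,0,0,0.22]]}}

```text
clock: 22.95
tcp_pos: [0.5167, -0.0772, 0.0751]
tool_rot: [0.001, 0.018, 1.0, -0.0]
force: [5.0, -0.6, -2.9]
width: 0.0522
grip_force: 2.8
```

The front stop is felt at TCP x = 0.5167, where 0.5165 was predicted. I'll back off and lift away.

>>> {"method": "apply_moves", "body": {"rows": [[-0.03,0,0,0,0,0,0.22],[-0.04,0,0,0,0,0,0.22],[-0.01,0,-0.05,0,0,0,0.22],[0,0,-0.12,0,0,0,0.22],[0,0,-0.15,0,0,0,0.22],[0,0,-0.15,0,0,0,0.22],[0,0,-0.15,0,0,0,0.22],[0,0,-0.15,0,0,0,0.22],[0,0,-0.15,0,0,0,0.22],[0,0,-0.12,0,0,0,0.22],[0,0,-0.05,0,0,0,0.22],[0,0,0,0,0,0,0.22],[0,0,0,0,0,0,0.22],[0,0,0,0,0,0,0.22]]}}

```text
clock: 24.12
tcp_pos: [0.5247, -0.0774, 0.2049]
tool_rot: [-0.001, 0.018, 1.0, 0.0]
force: [-0.3, -0.6, -0.4]
width: 0.0521
grip_force: 0.0
```

```bash
python3 - <<'E'
from h import *
np.set_printoptions(precision=4,suppress=True)
m=camera_model('wrist');im=read_camera('wrist');cv2.imwrite('pics/w6.png',im)
O=np.array([.5355,-.077,0]);a=-.035;X=np.array([np.cos(a),np.sin(a),0]);Y=np.array([-X[1],X[0],0])
w=np.array([O+X*-.035+Y*y+[0,0,.0655] for y in(-.05,0,.05)])
P=cv2.projectPoints(w,cv2.Rodrigues(m['R'])[0],m['t'],m['mtx'],m['dist'])[0].reshape(-1,2);print(P)
x0,y0=P.min(0).astype(int)-[5,14];x1,y1=P.max(0).astype(int)+[5,14]
b,_=ridge('wrist',im,(x0,y0,x1,y1));R=ray('wrist',b,.0655,m);print(b.mean(0),R.mean(0),'cover',(R.mean(0)-O)@X+.035)
E
```

```text
[[254.1482 199.0767]
 [317.8724 198.9937]
 [381.6126 198.8629]]
[317.5 197. ] [ 0.499  -0.076   0.0655] cover -0.0015380728330425045
```

View pics/w6.png

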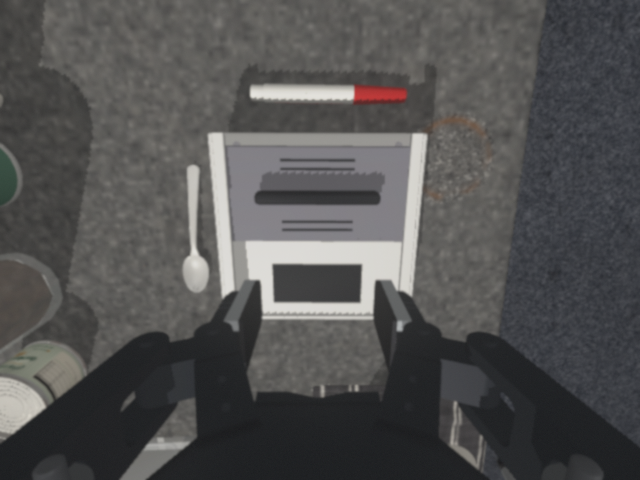

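The cover is shut with the ridge at (317,197), which measures as 0 mm open within error. The marker and spoon have not moved, and the arm is clear, so I'm handing in.

```bash
python3 -c "
from rig import *
print(close_job())"
```

```text
the job is handed in; nothing more can be done
None
```

I pushed the cover open to about 73 mm, held both green keys about 6 mm down for roughly 3 s, let them up, and pushed the cover shut to its front stop; the job is handed in at about 24 s of the 61 s allowed, and no verdict was returned.

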